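Load a tag carrier from its peg into the marking fixture

TASK

Take the tag carrier off the rack's peg: it must be lifted up the slope to clear the peg's upturned tip before it comes off. Lay it flat in the pocket of the marking fixture, grip bar upwards (either way round), while the clamp frame is still up; then swing the frame over and lower it gently right down onto its stops, and let go. Do not let the carrier or the frame drop, and leave the loupe, the setup block and the small parts box where they are.

Things in the scene. Friction and masses are not known exactly. Their poses are not given: they have to be found in the camera images.
- carrier_centre (a point): Middle of the tag carrier, a loose aluminium plate 136 x 60 x 8 mm, about 0.16 kg, with a dark steel grip bar on the middle of its upper face: 40 mm long (x), 12 mm wide (y), rising 24 mm above that face. The point lies inside the bar, 16 mm above the plate's underside, 8 mm above the bar's foot. x runs along the plate to its slot end, y across it, z out of the face with the bar.
- carrier: The same carrier: origin at the centre of the plate's underside, same axes. Its hanging slot, through the plate, spans x = +24 to +58 mm and is 16 mm wide. At the start it lies back on the rack's board, which slopes up at 40 degrees away from the robot, hung by the upper end of its slot on the peg: x points up the slope, z squarely out of the board.
- peg_tip (a point): End of the rack's peg (fixed), a 7 mm steel rod that stands squarely out of the grey sloping board (44 mm wide, narrower than the carrier). 22 mm out it bends up the slope; it ends at this point, 12 mm further up the slope and 31 mm out from the board. Once moved 13 to 26 mm up the slope (best 19) the hung carrier comes off squarely out of the board. Frame: z up, x level, the way the slope rises.
- pocket (a point): Centre of the pocket's floor in the marking fixture (fixed dark steel base 180 x 100 x 18 mm), 18 mm above the bench. Low aluminium rails, 8 mm high and leaning outward as a lead-in, give the seated carrier about 3 mm of play all round. The pocket's length runs along x, which points to the hinge side (away from the robot); z up.
- clamp_frame (a joint): Clamp frame hinged at the fixture's far side; its window, 102 x 44 mm, passes over the carrier's bar. Hinge axis along the pocket's y, 88 mm from point pocket in +x and 12.5 mm above it. Radians: 0 = flat on its stops, 1.57 upright, more = leaning back (limit 1.95), as it starts. 0.16 kg; stays put within about 15 degrees of upright, else falls, lightly damped.
- tab (a point): Middle of the dark tab at the clamp frame's free end, 190 mm from the hinge axis: 24 mm wide (y, along the hinge axis), 9 mm thick (z). It ends 20 mm beyond the point; 30 mm from the point towards the hinge (+x) it meets the frame's 84 mm wide front bar. Pinched by its two sides it can pivot between the fingers. With the frame down it overhangs the fixture's front, 30.5 mm above the bench.
- loupe: Black loupe, 34 mm across and 31 mm tall, standing loose on the bench; a bystander. Origin at the centre of its underside.
- setup_block_2: Light metal block 30 x 50 x 20 mm lying loose on the bench; a bystander. Origin at the centre of its underside.
- parts_box_small: Small clear open box with turned parts, 53 x 65 x 26 mm, loose on the bench; a bystander. Origin at the centre of its underside.

How it is judged (in metres and radians):
On the way:
1. the carrier lies flat in the pocket, grip bar up, while the clamp frame is still up (horizontal distance between carrier_centre and pocket below 0.007 m and z of carrier_centre in the frame of pocket below 0.019 m and angle between carrier_centre's own z axis and vertical below 0.06 rad and angle between the x axis of carrier_centre and the x axis of pocket, either way round below 0.1 rad and value of joint clamp_frame above 1 rad), for 0.2 s.
At the end, for the whole second after the job is handed in: The carrier lies in the pocket with its grip bar up, within 7 mm of the pocket's centre, on the floor within 3 mm, level within 0.06 rad and along the pocket within 0.1 rad (either way round); the clamp frame is down on its stops (joint under 0.03 rad) (horizontal distance between carrier_centre and pocket below 0.007 m and z of carrier_centre in the frame of pocket below 0.019 m and angle between carrier_centre's own z axis and vertical below 0.06 rad and angle between the x axis of carrier_centre and the x axis of pocket, either way round below 0.1 rad and value of joint clamp_frame below 0.03 rad); the robot touches nothing.
It fails at once if the clamp frame comes down hard: faster than 1.8 rad/s in its last 0.25 rad (value of joint clamp_frame below 0.25 rad and velocity of joint clamp_frame below -1.8 rad/s).
It fails at once if the carrier is dropped: faster than 0.5 m/s with no finger on it (linear speed of carrier above 0.5 m/s and contact force between the fingers and carrier below 0.02 N).
It fails at once if a bystander (loupe, setup block or small parts box) is moved by more than 30 mm (distance of any of loupe, setup_block_2, parts_box_small from where it was at the start of the episode above 0.03 m).
It also fails if it takes over 54 s, if anything falls off the work surface, if the arm or the gripper's body presses on something with over 40 N, if the wrist force passes 120 N, or if a joint passes its speed limit or range.

ROBOT

A 6-joint arm with a two-finger parallel gripper is mounted at the origin on a cart in front of the work surface, level with it; the furniture and walls round the work are solid. World frame = base frame: x ahead of the robot, y to its left, z up, the work surface at z = 0. Lengths are in mm, angles in degrees, forces in N, time in s.
With the tool pointing down it reaches from about 300 to 850 mm from the base axis. Payload 4.2 kg.
Tool frame: the origin (TCP) lies midway between the tips of the shut fingers; the grasp point (between the pads) lies 19 mm behind it (env.grasp_offset is the distance from the TCP to the grasp point, in mm); z points along the fingers, y is the line along which they close (so a half turn about z gives the same grasp; the last joint's range is limited). The gripper opens to 91 mm and grips with 3 to 60 N. Pads are 32 mm wide; open, the fingers measure 118 mm over their backs; the gripper's body (76 mm by 178 mm) begins 60 mm behind the grasp point.
Start: joints at [-72.021, 18.312, 89.639, -0, 72.044, -1.146], TCP at [188.394, -543.278, 213.976] pointing down, gripper open.
Joint ranges: [-177.97, 177.97], [-48.28, 115.42], [12.27, 149.76], [-77.06, 257.06], [2.81, 150.46], [-146.56, 146.56]. Speed limits (degrees/s): [147.25, 147.25, 180, 180, 180, 180].

INTERFACE

Orientations are given as [roll, pitch, yaw] about the fixed x, y, z axes, in that order (R = Rz(yaw) Ry(pitch) Rx(roll)).
In Python, from workcell import env, optics gives the robot as it stands. The module is installed in compiled form; this text tells all that it offers.
- The arm moves only by the tool send_rows, never from a script. Its argument "targets" is a list that holds one entry, the list of rows, each a list of 7 numbers: the turn, a rotation vector about the world's x, y, z scaled (see below), then the shift along the world's x, y, z scaled (see below), then the closure, from -1 (fully open) to 1 (shut). In form: [[[rx, ry, rz, x, y, z, gripper], ...]]. A call has 1 to 12 rows; each row shifts and turns the commanded pose from where the row before left it; what a row does not reach is not made up. The controller multiplies each number of a shift by 0.2 m and each number of a turn by pi/2 rad. A row lasts 1/10 s, in which the tool goes at most 50 mm and 8.59 degrees, less where a joint would pass 70% of its speed; a pose out of reach is approached as far as the arm can. A call with a number of a shift or a turn outside -1 to 1 is refused whole. A call with a gripper value outside its range is refused whole. The fingers move at their own pace and stop on an object; "grip_force" is the grip in N (left out, the last holds). Time passes only in rows, so rows that do not move let the fingers close. It gives the time, the measured TCP pose, the force, the opening and the grip force at its end, in the units of the state.
- env.state(): the state, without advancing time (a new reading comes with each control period).
- optics.grab_frame(name): name is "scene" or "top"; returns (picture, depth): 480x640x3 uint8, red, green, blue; 480x640 float32, mm along the optical axis (not along the pixel's ray), 0 where there is no reading.
- optics.camera_info(name): a dict with "camera_matrix" (3x3 intrinsics, pixels), "R" (3x3) and "t" (3): a world point X has camera coordinates R X + t. Camera axes: x right, y down, z forward; pixel columns grow to the right and rows downward; lengths in mm; the calibration is good to about 2 mm. A picture is of the moment at which its call begins. camera_info takes no time and is no camera call.
- env.job_done(): hands the job in; it is judged then, once.
Trained networks look in the newest picture that a camera, given by its name, has taken for a name from the list of things; names that differ only in an ending like _2 or _b are one class to them, and where a whole thing is asked for, a point or a joint stands for the part that bears it (a point fixed in the world has none). Each returns a list of dicts, best first, with "conf" (0 to 1); they miss things now and then, are a little off and sometimes report something else, mostly with a low value. They report only what shows in the picture. A call takes as long as a camera call.
- optics.silhouettes(camera, name): "mask" (480x640 bool, what is visible of it) and "at" ([column, row] in pixels, amid what is visible of it).
- optics.place_of(camera, name): "at" ([column, row] in pixels: a listed point, or the origin of a listed thing).
The state is a dict: "time_s": time; "qpos": joint angles; "qvel": joint speeds; "effort": joint torques, N m; "ee_pos": TCP position; "ee_rot": TCP orientation; "force": force on the tool from outside, world axes, zero at the start; "torque": the same for the moment, N m; "gripper_width": finger opening in mm; "gripper_force": force on a finger pad.
Only numpy, scipy, OpenCV 4.12 (cv2) and the standard library are available. Lean on these libraries where they do the work, as an engineer would, in place of code of your own. Each camera call takes 0.05 s, during which the arm holds its last target. There are 200 camera calls.

## Working session

There is one attempt and no reset: what is moved stays moved. The work goes in short steps, Python scripts to look and compute and a tool call to move; the robot and the scene stay as the last step left them, time stands still between calls to the robot, and variables do not carry over. Pictures are saved under pics/ and viewed, at most 10 in all, crops included, and the job is handed in when it is done.

Besides the shell and the picture viewer there is one more tool, called after ">>>" as a command line: name --argument value ..., lists and objects as JSON in quotes. send_rows: Moves the arm, as the interface text tells. Its arguments: {"type":"object","properties":{"targets":{"type":"array"},"grip_force":{"type":"number"}},"required":["targets"]}

```bash
mkdir -p pics
cat > h.py <<'E'
import numpy as np, cv2
from workcell import env, optics
def ray(cam,uv):
    c=optics.camera_info(cam);K=np.array(c["camera_matrix"]);R=np.array(c["R"]);t=np.array(c["t"]).ravel()
    return K,R,t
def world(cam,uv,d):
    K,R,t=ray(cam,uv)
    p=np.linalg.inv(K)@np.array([uv[0],uv[1],1.])*d
    return R.T@(p-t)
def onz(cam,uv,z):
    a=world(cam,uv,1.);b=world(cam,uv,1000.)
    return a+(b-a)*(z-a[2])/(b[2]-a[2])
def cloud(cam,D,m):
    K,R,t=ray(cam,0)
    v,u=np.nonzero(m&(D>0));d=D[v,u]
    return (np.linalg.inv(K)@(np.stack([u,v,np.ones_like(u)])*d)-t[:,None]).T@R
E
python3 - <<'E'
from h import *
np.set_printoptions(precision=1,suppress=True)
for cam in ("scene","top"):
    P,D=optics.grab_frame(cam); cv2.imwrite(f"pics/{cam}0.png",P[:,:,::-1]); np.save(f"{cam}.npy",D)
    for n in "carrier_centre peg_tip pocket tab loupe setup_block_2 parts_box_small".split():
        for r in optics.place_of(cam,n)[:2]:
            u,v=np.round(r["at"]).astype(int); d=np.median(D[max(v-1,0):v+2,max(u-1,0):u+2]) if 0<=u<640 and 0<=v<480 else 0
            print(cam,n,round(r["conf"],2),np.array(r["at"]),world(cam,r["at"],d) if d else None)
    for n in ["carrier_centre"]+["clamp_frame"]:
        for r in optics.silhouettes(cam,n)[:1]:
            C=cloud(cam,D,r["mask"]); print(n,r["conf"],len(C),C.min(0),C.max(0),np.median(C,0)); np.save(f"m_{cam}_{n}.npy",r["mask"])
print(env.state(),env.grasp_offset)
E
```

```text
scene carrier_centre 0.91 [366.6 188.1] [ 518.2 -439.2   98.7]
scene peg_tip 0.81 [354.8 158.7] [ 568.4 -472.8  131.7]
scene pocket 0.61 [327.6 277.6] [ 494.  -250.1   17. ]
scene tab 0.77 [275.8 169. ] [ 619.5 -271.2  222.3]
scene loupe 0.38 [298.8 207.4] [ 594.1 -300.2  116.6]
scene loupe 0.38 [366.  186.9] [ 520.8 -441.3   99.2]
scene setup_block_2 0.91 [322.7 377. ] [390.3 -69.4  19.3]
scene parts_box_small 0.67 [274.3 235.8] [ 604.7 -231.3   91.6]
carrier_centre 0.61 1536 [ 468.2 -549.    -2.1] [ 584.7 -403.6  131.5] [ 521.  -441.2   88.8]
clamp_frame 0.82 2235 [ 573.4 -516.8   -2.5] [ 820.9 -226.6  236.8] [ 604.4 -271.2  125.5]
top carrier_centre 0.96 [440.1 245.5] [ 513.8 -445.   108.9]
top peg_tip 0.61 [357.5 169.1] [ 663.7 -304.    18.4]
top pocket 0.56 [328.6 253.6] [ 502.2 -252.6   19. ]
top tab 0.89 [344.1 168.1] [ 619.6 -276.1  232.4]
top tab 0.74 [442.5 238.7] [ 524.8 -447.7  116.9]
top loupe 0.52 [403.7 169.3] [ 663.4 -390.6   25.3]
top setup_block_2 0.68 [231.4 311.3] [391.1 -74.3  20.6]
top parts_box_small 0.56 [357.2 171.1] [ 659.7 -303.5   18.9]
carrier_centre 0.95 2174 [ 467.  -512.9   -0.3] [ 583.4 -404.7  134.1] [ 523.8 -447.3   95. ]
clamp_frame 0.95 1610 [ 572.2 -327.1   -4.6] [ 675.3 -229.7  239.2] [ 602.6 -273.4  134.5]
{'time_s': 1.0, 'qpos': array([-72. ,  18.3,  89.6,   0. ,  72. ,  -1.1]), 'qvel': array([-0. , -0.1, -0. ,  0. ,  0. , -0.1]), 'effort': array([ -0. , -41.2, -23.2,   0.1,   0. ,  -0. ]), 'ee_pos': array([ 188.4, -543.3,  214. ]), 'ee_rot': array([180. ,  -0. ,  19.1]), 'force': array([ 0.2, -0. , -0.1]), 'torque': array([-0.1, -0. , -0. ]), 'gripper_force': 0.0, 'gripper_width': 91.11655925710362} 18.8
```

View pics/scene0.png

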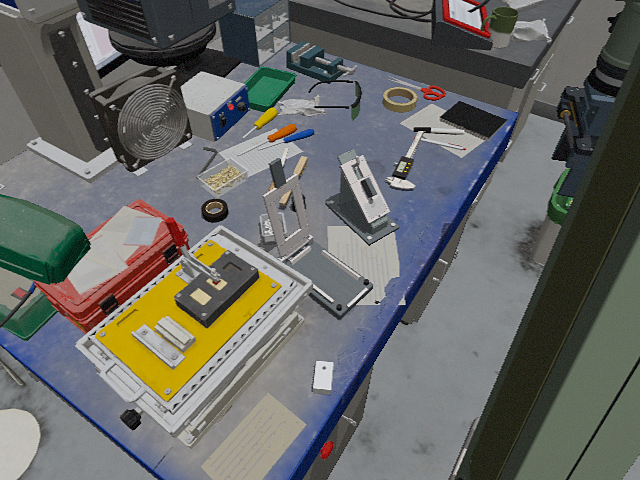

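View pics/top0.png

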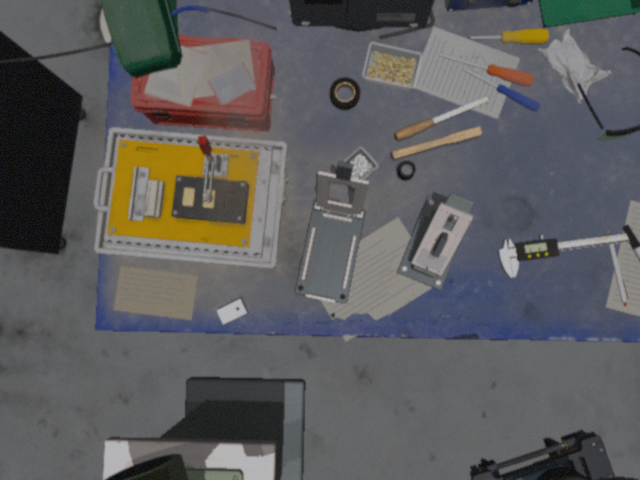

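The scene view shows the hung carrier at (366,188) and the raised frame with its tab at (276,169). In the top view the carrier is at (440,243), the pocket at (330,252), the tab at (344,168), the box at (358,163) and the loupe at (405,170). Next I'll get accurate poses from depth.

Run:
```python
from h import *
np.set_printoptions(precision=2,suppress=True)
P=cv2.imread("pics/top0.png");D=np.load("top.npy")
# carrier plane
m=np.load("m_top_carrier_centre.npy")
C=cloud("top",D,m); C=C[(C[:,2]>25)]
best=None;rng=np.random.default_rng(0)
for _ in range(500):
    a,b,c=C[rng.choice(len(C),3,False)];n=np.cross(b-a,c-a);l=np.linalg.norm(n)
    if l<1:continue
    n/=l;k=(abs((C-a)@n)<2).sum()
    if best is None or k>best[0]:best=(k,n,a)
k,n,a=best;I=C[abs((C-a)@n)<2.5];c0=I.mean(0);n=np.linalg.svd(I-c0)[2][2];n*=np.sign(n[2])
print("plane",k,len(C),n,"tilt",np.degrees(np.arccos(n[2])),"yaw up",np.degrees(np.arctan2(-n[1],-n[0])))
xh=np.r_[-n[:2]/np.linalg.norm(n[:2])*n[2],np.linalg.norm(n[:2])];y=np.cross(n,xh)
q=np.stack([(I-c0)@xh,(I-c0)@y],1).astype(np.float32)
print("rect",cv2.minAreaRect(q),np.percentile(q,[.5,99.5],axis=0)); 
lo,hi=np.percentile(q,[.5,99.5],axis=0);mid=(lo+hi)/2
print("plate top ctr",c0+xh*mid[0]+y*mid[1],"centre pt",c0+xh*mid[0]+y*mid[1]+n*8)
h=(C-c0)@n;B=C[(h>14)&(h<32)];print("bar",len(B),h.max(),np.median(B,0),np.median((B-c0)@xh),np.median((B-c0)@y))
# fixture
full=np.ones_like(D,bool);full[:, :285]=0;full[:,385:]=0;full[:195]=0;full[310:]=0
v,u=np.nonzero(full&(D>0));C=cloud("top",D,full)
s=(C[:,2]>11)&(C[:,2]<32);mm=np.zeros(D.shape,np.uint8);mm[v[s],u[s]]=1
mm=cv2.morphologyEx(mm,cv2.MORPH_OPEN,np.ones((5,5)))
nb,L,st,ce=cv2.connectedComponentsWithStats(mm);i=1+np.argmax(st[1:,4])
F=cloud("top",D,L==i);print("fix",len(F),cv2.minAreaRect(F[:,:2].astype(np.float32)),np.median(F[:,2]))
# rail lines: z>22
s=(C[:,2]>22.5)&(C[:,2]<34);R=C[s];print("rails",len(R),cv2.minAreaRect(R[:,:2].astype(np.float32)))
for cam in("top","scene"):
  Dm=np.load(f"{cam}.npy");m=np.load(f"m_{cam}_clamp_frame.npy");C=cloud(cam,Dm,m);C=C[(C[:,2]>60)&(C[:,2]<260)&(C[:,0]<700)]
  print(cam,len(C));
  for z in range(60,240,20):
    b=C[(C[:,2]>=z)&(C[:,2]<z+20)]
    if len(b): print(z,len(b),np.median(b,0),np.percentile(b[:,1],[2,98]))
# big crop views
t=cv2.resize(P[140:310,280:490],None,fx=3,fy=3,interpolation=cv2.INTER_CUBIC);cv2.imwrite("pics/c1.png",t[:600])
```

```text
plane 1436 2170 [-0.59  0.24  0.77] tilt 39.766382373654444 yaw up -21.651518895154844
rect ((-1.2451171875, -0.03339958190917969), (60.016944885253906, 138.12835693359375), 89.85272979736328) [[-68.1  -29.6 ]
 [ 67.09  29.62]]
plate top ctr [ 523.94 -449.57   88.63] centre pt [ 519.19 -447.68   94.78]
bar 158 28.70331094053768 [ 511.38 -444.27  107.71] 1.6061052311467052 0.3737506084858213
fix 4573 ((497.3402404785156, -253.5283660888672), (100.01017761230469, 165.62547302246094), 79.30506134033203) 18.327779764771268
rails 721 ((501.7705078125, -255.4868621826172), (95.60819244384766, 175.07261657714844), 79.84078216552734)
top 1267
60 201 [ 587.36 -268.37   68.55] [-309.64 -232.1 ]
80 91 [ 587.96 -293.1    90.54] [-311.16 -230.75]
100 104 [ 597.81 -250.38  110.65] [-311.6  -231.45]
120 99 [ 602.8  -248.91  131.  ] [-312.25 -231.73]
140 107 [ 601.05 -295.69  150.26] [-313.09 -233.88]
160 198 [ 608.01 -275.46  171.78] [-313.72 -234.48]
180 247 [ 611.63 -274.98  186.46] [-314.21 -236.22]
200 85 [ 614.63 -276.29  210.9 ] [-287.31 -265.27]
220 135 [ 620.96 -277.27  234.24] [-288.13 -265.18]
scene 1735
60 249 [ 589.56 -266.69   68.04] [-308.23 -229.12]
80 157 [ 596.41 -247.42   89.77] [-310.25 -229.17]
100 159 [ 600.21 -247.55  109.83] [-310.73 -229.83]
120 177 [ 604.25 -249.63  130.16] [-311.38 -230.8 ]
140 177 [ 608.42 -249.75  149.63] [-312.11 -231.64]
160 310 [ 611.81 -269.8   171.15] [-312.87 -232.8 ]
180 244 [ 614.03 -269.15  185.98] [-311.23 -234.28]
200 134 [ 617.94 -272.35  210.36] [-285.27 -262.87]
220 128 [ 622.66 -272.71  230.06] [-286.12 -263.89]
```

View pics/c1.png

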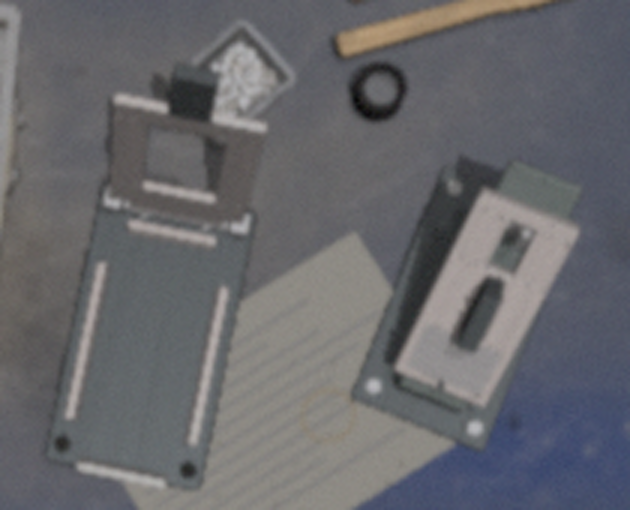

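```bash
cat >> h.py <<'E'
from scipy.spatial.transform import Rotation as Ro
def cur():
    s=env.state();return np.array(s["ee_pos"]),Ro.from_euler("xyz",s["ee_rot"],degrees=True),s
def plan(p,R,frm=None):
    p0,R0=frm if frm else cur()[:2]
    w=(R*R0.inv()).as_rotvec();d=np.array(p)-p0
    N=int(np.ceil(max(np.linalg.norm(d)/40,np.degrees(np.linalg.norm(w))/7.5,1)))
    print("rows",N,"per row",np.round(np.r_[w/(np.pi/2),d/200]/N,4).tolist(),"tot",np.round(np.degrees(w),1),np.round(d,1))
    return p,R
def fitplate(cam,D,m,zmin=25):
    C=cloud(cam,D,m);C=C[C[:,2]>zmin];rng=np.random.default_rng(0);best=(0,)
    for _ in range(600):
        a,b,c=C[rng.choice(len(C),3,False)];n=np.cross(b-a,c-a);l=np.linalg.norm(n)
        if l<1:continue
        n/=l;k=(abs((C-a)@n)<2).sum()
        if k>best[0]:best=(k,n,a)
    k,n,a=best;I=C[abs((C-a)@n)<2.5];c0=I.mean(0);n=np.linalg.svd(I-c0)[2][2];n*=np.sign(n[2])
    return C,I,c0,n
E
python3 - <<'E'
from h import *
np.set_printoptions(precision=2,suppress=True)
D=np.load("scene.npy");m=np.load("m_scene_carrier_centre.npy")
C,I,c0,n=fitplate("scene",D,m);xh=np.r_[-n[:2]/np.linalg.norm(n[:2])*n[2],np.linalg.norm(n[:2])];y=np.cross(n,xh)
q=np.stack([(I-c0)@xh,(I-c0)@y],1);lo,hi=np.percentile(q,[.5,99.5],axis=0);mid=(lo+hi)/2
print("scene",len(C),len(I),n,np.degrees(np.arccos(n[2])),np.degrees(np.arctan2(-n[1],-n[0])),lo,hi,c0+xh*mid[0]+y*mid[1]+n*8)
a=np.radians(-21.7);n=np.array([-np.sin(np.radians(40))*np.cos(a),-np.sin(np.radians(40))*np.sin(a),np.cos(np.radians(40))])
xh=np.array([np.cos(np.radians(40))*np.cos(a),np.cos(np.radians(40))*np.sin(a),np.sin(np.radians(40))]);y=np.cross(n,xh)
for cam,uv in(("scene",[366.6,188.1]),("top",[440.1,245.5])):
    A=world(cam,uv,1);B=world(cam,uv,1000);c=np.array([519.2,-447.7,94.8]);d=(B-A)
    X=A+d*(((c-A)@n)/(d@n));print(cam,"net carrier",X,"local off",(X-c)@xh,(X-c)@y)
T=lambda x,yy:onz("top",[280+x/3,140+yy/3],23)
fr,fa,l,r=T(122,475),T(173,232),T(86,340),T(209,366)
print("rails f,far,l,r",fr,fa,l,r,"mid",(fr+fa)/2,(l+r)/2,np.degrees(np.arctan2(*(fa-fr)[[1,0]])))
print("side rail dir",T(101,264)-T(71,415),T(224,290)-T(194,442))
for cam,uv in(("scene",[327.6,277.6]),("top",[328.6,253.6])):print(cam,onz(cam,uv,18))
# scene fixture top
D=np.load("scene.npy");f=np.zeros(D.shape,bool);f[230:320,290:380]=1
Q=cloud("scene",D,f);Q=Q[(Q[:,2]>13)&(Q[:,2]<24)];print("scene fix",cv2.minAreaRect(Q[:,:2].astype(np.float32)),np.median(Q[:,2]))
c=np.array([519.5,-447,94.8])
R=Ro.from_matrix(np.stack([xh,-y,-n],1))
print("xh,n,y",xh,n,y,R.as_euler("xyz",True))
g=c+n*(2-8+8)   # tips 2 mm above face (centre pt is 8 above face)
g=c-n*8+n*2
print("grasp tcp",g);pre=plan(g+n*90,R);pre2=plan(g+n*10,R,pre);plan(g,R,pre2)
E
```

```text
scene 1530 1132 [-0.59  0.23  0.77] 39.647815373465875 -21.441279002838044 [-63.03 -32.69] [70.2  27.95] [ 520.61 -446.07   92.79]
scene net carrier [ 520.19 -443.63   94.31] local off -0.7595724938559584 4.1466604314862305
top net carrier [ 515.24 -447.99   91.8 ] local off -4.666061458875527 -1.7302478316232368
rails f,far,l,r [ 418.6  -239.63   23.  ] [ 570.39 -268.23   23.  ] [ 501.71 -215.44   23.  ] [ 487.07 -292.16   23.  ] mid [ 494.49 -253.93   23.  ] [ 494.39 -253.8    23.  ] -10.669231582753254
side rail dir [ 94.46 -16.47   0.  ] [ 94.76 -16.96   0.  ]
scene [ 493.66 -249.48   18.  ]
top [ 502.3  -252.58   18.  ]
scene fix ((488.987060546875, -273.8387145996094), (184.56900024414062, 219.21788024902344), 35.2601432800293) 17.069830376244674
xh,n,y [ 0.71 -0.28  0.64] [-0.6   0.24  0.77] [0.37 0.93 0.  ] [180.  -40.  -21.7]
grasp tcp [ 523.08 -448.43   90.2 ]
rows 8 per row [-0.0013, -0.0567, -0.0543, 0.1756, 0.0726, -0.0343] tot [ -0.9 -40.8 -39.1] [280.9 116.2 -54.8]
rows 2 per row [0.0, 0.0, 0.0, 0.1194, -0.0475, -0.1532] tot [0. 0. 0.] [ 47.8 -19.  -61.3]
rows 1 per row [0.0, 0.0, 0.0, 0.0299, -0.0119, -0.0383] tot [0. 0. 0.] [ 6.  -2.4 -7.7]
```

>>> send_rows --targets '[[[-0.0013,-0.0567,-0.0543,0.1756,0.0726,-0.0343,0],[-0.0013,-0.0567,-0.0543,0.1756,0.0726,-0.0343,0],[-0.0013,-0.0567,-0.0543,0.1756,0.0726,-0.0343,0],[-0.0013,-0.0567,-0.0543,0.1756,0.0726,-0.0343,0],[-0.0013,-0.0567,-0.0543,0.1756,0.0726,-0.0343,0],[-0.0013,-0.0567,-0.0543,0.1756,0.0726,-0.0343,0],[-0.0013,-0.0567,-0.0543,0.1756,0.0726,-0.0343,0],[-0.0013,-0.0567,-0.0543,0.1756,0.0726,-0.0343,0],[0,0,0,0,0,0,0],[0,0,0,0,0,0,0]]]' --grip_force 25

```text
time_s: 2.0
ee_pos: [465.8, -428.7, 160.5]
ee_rot: [179.6, -39.4, -20.5]
force: [0.1, -0.7, 1.2]
gripper_width: 44.9
gripper_force: 0.0
```

Run:
```python
from h import *
R=Ro.from_euler("xyz",[180,-40,-21.7],degrees=True);M=R.as_matrix();n=-M[:,2]
c=np.array([519.5,-446.9,94.3]);g=c-n*8+n*3
print(cur()[:1],cur()[2]["qpos"]);a=plan(g+n*15,R);plan(g,R,a)
P,D=optics.grab_frame("scene");cv2.imwrite("pics/s1.png",cv2.resize(P[90:250,250:450,::-1],None,fx=3.5,fy=3.5,interpolation=cv2.INTER_CUBIC))
```

```text
(array([ 465.76215699, -428.73840703,  160.53064946]),) [-54.32972932  14.18792172 117.13026943  56.61804107  24.6440069
   8.6147854 ]
rows 2 per row [0.0004, -0.0036, -0.0054, 0.1194, -0.0395, -0.1464] tot [ 0.1 -0.6 -1. ] [ 47.8 -15.8 -58.6]
rows 1 per row [0.0, 0.0, 0.0, 0.0448, -0.0178, -0.0575] tot [0. 0. 0.] [  9.   -3.6 -11.5]
```

View pics/s1.png

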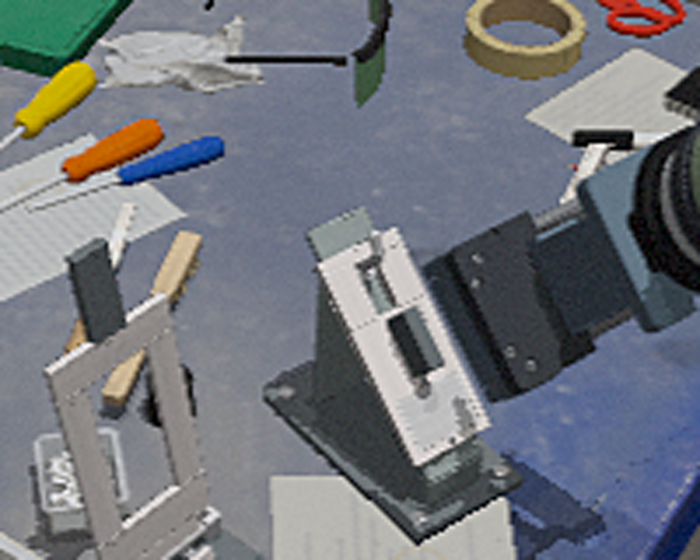

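The crop shows the gripper squared up to the board, in line with the bar at (415,340) and with the fingers still short of it. I'll go in now.

>>> send_rows --targets '[[[0.0004,-0.0036,-0.0054,0.06,-0.02,-0.073,0],[0.0004,-0.0036,-0.0054,0.06,-0.02,-0.073,0],[0,0,0,0.06,-0.02,-0.073,0],[0,0,0,0.06,-0.02,-0.073,0],[0,0,0,0,0,0,0],[0,0,0,0.015,-0.006,-0.02,0],[0,0,0,0.015,-0.006,-0.02,0],[0,0,0,0.0148,-0.006,-0.0175,0],[0,0,0,0,0,0,0],[0,0,0,0,0,0,0]]]'

```text
time_s: 3.05
ee_pos: [522.5, -448.7, 91.0]
ee_rot: [-179.9, -40.1, -21.8]
force: [0.1, 0.4, -0.3]
gripper_width: 45.4
gripper_force: 0.0
```

>>> send_rows --targets '[[[0,0,0,0,0,0,0.4],[0,0,0,0,0,0,0.7],[0,0,0,0,0,0,1],[0,0,0,0,0,0,1],[0,0,0,0,0,0,1],[0,0,0,0,0,0,1],[0,0,0,0,0,0,1]]]' --grip_force 30

```text
time_s: 3.75
ee_pos: [522.6, -448.5, 90.8]
ee_rot: [-179.9, -40.1, -21.9]
force: [-0.5, 0.9, 1.5]
gripper_width: 11.2
gripper_force: 30.0
```

>>> send_rows --targets '[[[0,0,0,0.0135,-0.0054,0.0122,1],[0,0,0,0.0135,-0.0054,0.0122,1],[0,0,0,0.0135,-0.0054,0.0122,1],[0,0,0,0.0135,-0.0054,0.0122,1],[0,0,0,0.0135,-0.0054,0.0122,1],[0,0,0,0,0,0,1],[0,0,0,0,0,0,1]]]'

```text
time_s: 4.45
ee_pos: [535.5, -453.8, 102.6]
ee_rot: [-179.9, -40.0, -21.8]
force: [-4.9, 1.8, 0.6]
gripper_width: 11.9
gripper_force: 30.0
```

>>> send_rows --targets '[[[0,0,0,-0.009,0.0036,0.0115,1],[0,0,0,-0.018,0.0072,0.023,1],[0,0,0,-0.018,0.0072,0.023,1],[0,0,0,-0.018,0.0072,0.023,1],[0,0,0,0,0,0,1]]]'

```text
time_s: 4.95
ee_pos: [523.2, -449.2, 120.1]
ee_rot: [-180.0, -40.1, -21.8]
force: [0.5, 0.1, -1.6]
gripper_width: 11.8
gripper_force: 30.0
```

>>> send_rows --targets '[[[0,0,0,-0.03,0.012,0.038,1],[0,0,0,-0.03,0.012,0.038,1],[0,0,0,-0.03,0.012,0.038,1],[0,0,0,-0.03,0.012,0.038,1],[0,0,0,0,0,0.1,1],[0,0,0,0,0,0.1,1],[0,0,0,0,0,0,1]]]'

```text
time_s: 5.65
ee_pos: [500.4, -440.8, 193.1]
ee_rot: [179.8, -40.4, -21.7]
force: [1.2, -0.4, -0.8]
gripper_width: 11.8
gripper_force: 30.0
```

Run:
```python
from h import *
np.set_printoptions(precision=2,suppress=True)
p0,R0,s=cur();print(p0,R0.as_euler("xyz",True),s["force"],s["gripper_width"],s["qpos"])
# carrier in tool frame nominal: underside origin relative to TCP measured at grasp
R=Ro.from_euler("xyz",[180,0,-10.6],degrees=True)
pk=np.array([494.5,-252.7,18.])
# TCP sits ~3 above face (8 above underside) => seated TCP z = 18+8+3=29 ; horizontal offset along carrier x: grasp tcp vs bar centre
above=np.array([494.5,-252.7,110.])
mid=np.array([465,-350,160.])
a=plan(mid,R);plan(above,R,a)
P,D=optics.grab_frame("scene");cv2.imwrite("pics/s2.png",cv2.resize(P[90:290,250:450,::-1],None,fx=3,fy=3,interpolation=cv2.INTER_CUBIC))
```

```text
[ 500.44 -440.84  193.11] [179.81 -40.38 -21.69] [ 1.19 -0.38 -0.83] 11.817160388494706 [-51.67  14.14 111.83  48.29  25.45  20.92]
rows 6 per row [0.0212, 0.0718, 0.0198, -0.0295, 0.0757, -0.0276] tot [11.4 38.8 10.7] [-35.4  90.8 -33.1]
rows 3 per row [0.0, 0.0, 0.0, 0.0492, 0.1622, -0.0833] tot [0. 0. 0.] [ 29.5  97.3 -50. ]
```

View pics/s2.png

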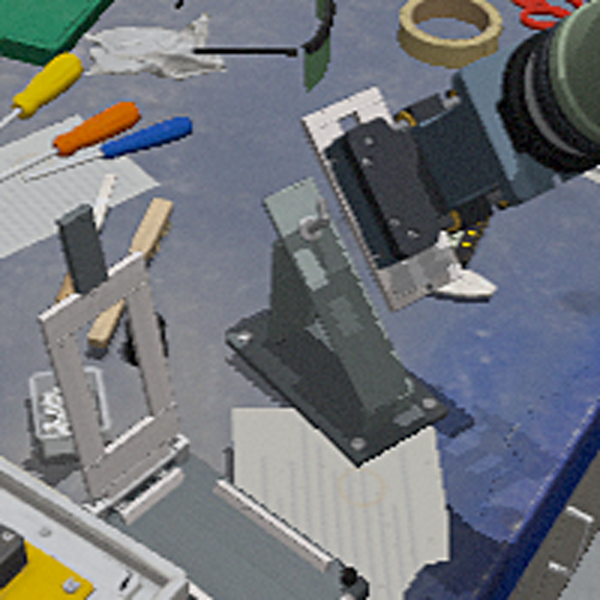

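>>> send_rows --targets '[[[0.0212,0.0718,0.0198,-0.0295,0.0757,0,1],[0.0212,0.0718,0.0198,-0.0295,0.0757,0,1],[0.0212,0.0718,0.0198,-0.0295,0.0757,0,1],[0.0212,0.0718,0.0198,-0.0295,0.0757,0,1],[0.0212,0.0718,0.0198,-0.0295,0.0757,-0.05,1],[0.0212,0.0718,0.0198,-0.0295,0.0757,-0.05,1],[0,0,0,0.05,0.16,-0.08,1],[0,0,0,0.05,0.16,-0.08,1],[0,0,0,0,0.1,-0.08,1],[0,0,0,0,0,0,1],[0,0,0,0,0,0,1]]]'

```text
time_s: 6.8
ee_pos: [487.9, -266.7, 120.4]
ee_rot: [-179.5, -1.8, -11.1]
force: [0.7, -0.7, -1.3]
gripper_width: 11.9
gripper_force: 30.0
```

Run:
```python
from h import *
np.set_printoptions(precision=2,suppress=True)
p0,R0,s=cur();print(p0,R0.as_euler("xyz",True),s["force"],s["gripper_width"])
R=Ro.from_euler("xyz",[180,0,-10.6],degrees=True);plan([494.5,-252.7,110],R)
for cam in("top","scene"):
    P,D=optics.grab_frame(cam)
    if cam=="scene":cv2.imwrite("pics/s3.png",cv2.resize(P[150:330,230:430,::-1],None,fx=3.3,fy=3.3,interpolation=cv2.INTER_CUBIC))
    for r in optics.place_of(cam,"carrier_centre")[:1]: print(cam,r["conf"],r["at"],onz(cam,r["at"],p0[2]-3))
    for r in optics.silhouettes(cam,"carrier_centre")[:1]:
        C,I,c0,n=fitplate(cam,D,r["mask"],60);print("plate",len(C),len(I),n,c0,cv2.minAreaRect(I[:,:2].astype(np.float32)),np.percentile(C[:,2],[2,50,98]))
```

```text
[ 487.86 -266.71  120.44] [-179.5    -1.83  -11.08] [ 0.68 -0.75 -1.28] 11.900130152380864
rows 1 per row [-0.0016, 0.021, 0.0053, 0.0332, 0.0701, -0.0522] tot [-0.1  1.9  0.5] [  6.6  14.  -10.4]
plate 381 301 [-0.07  0.02  1.  ] [ 431.54 -250.87  115.17] ((432.283447265625, -255.47296142578125), (58.185733795166016, 26.355396270751953), 74.50660705566406) [110.98 114.98 119.04]
scene 0.59 [335.7, 239.6] [ 489.66 -267.66  117.44]
plate 1013 841 [-0.03 -0.    1.  ] [ 453.1  -256.63  115.58] ((461.14764404296875, -261.5990905761719), (60.80976486206055, 80.41938781738281), 78.24361419677734) [109.82 115.73 138.41]
```

View pics/s3.png

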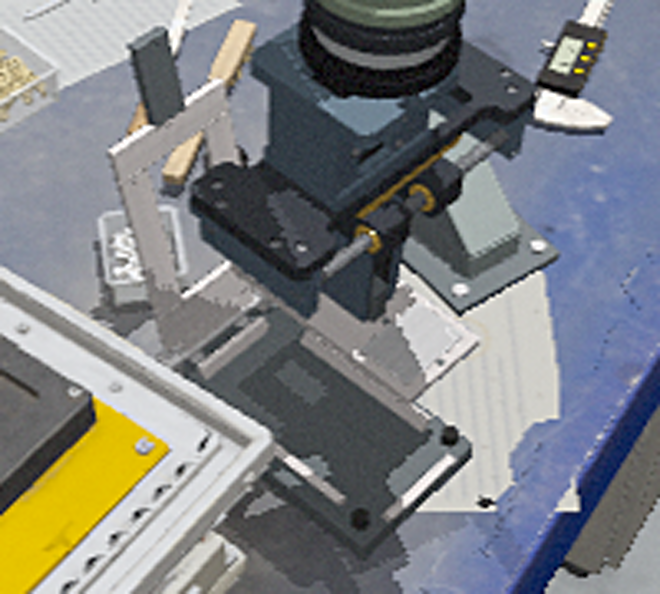

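The crop shows the plate level under the gripper at about (430,330), above and slightly right of the pocket centred near (320,400). The carrier has not slipped relative to the TCP. Next I'll centre it and lower.

>>> send_rows --targets '[[[-0.0016,0.021,0.0053,0.0355,0.0685,-0.052,1],[0,0,0,0,0,-0.1,1],[0,0,0,0,0,-0.1,1],[0,0,0,0,0,-0.1,1],[0,0,0,0,0,0,1],[0,0,0,0,0,0,1]]]'

```text
time_s: 7.7
ee_pos: [495.3, -254.0, 51.4]
ee_rot: [179.9, -0.1, -10.7]
force: [1.1, -0.5, -1.0]
gripper_width: 12.0
gripper_force: 30.0
```

Run:
```python
from h import *
np.set_printoptions(precision=2,suppress=True)
p0,R0,s=cur();print(p0,R0.as_euler("xyz",True),s["force"],s["gripper_width"])
R=Ro.from_euler("xyz",[180,0,-10.6],degrees=True);plan([495,-253,42],R)
P,D=optics.grab_frame("scene");cv2.imwrite("pics/s4.png",cv2.resize(P[200:330,270:400,::-1],None,fx=4.5,fy=4.5,interpolation=cv2.INTER_CUBIC))
P,D=optics.grab_frame("top");cv2.imwrite("pics/t4.png",cv2.resize(P[190:320,270:400,::-1],None,fx=4.5,fy=4.5,interpolation=cv2.INTER_CUBIC))
```

```text
[ 495.27 -254.02   51.44] [179.93  -0.1  -10.71] [ 1.13 -0.48 -1.03] 11.955584372864799
rows 1 per row [0.001, 0.001, 0.0012, -0.0014, 0.0051, -0.0472] tot [0.1 0.1 0.1] [-0.3  1.  -9.4]
```

View pics/s4.png

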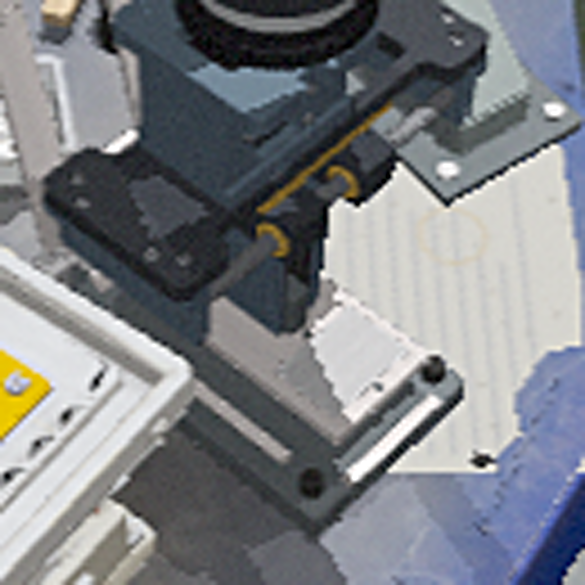

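The plate front edge runs (340,440)-(440,350) and lies parallel to the front rail (350,478)-(435,402). The side rail is visible at (240,415). I'll lower into the lead-in, watching the force.

>>> send_rows --targets '[[[0,0,0,-0.0014,0.003,-0.03,1],[0,0,0,0,0,-0.03,1],[0,0,0,0,0,-0.02,1],[0,0,0,0,0,-0.015,1],[0,0,0,0,0,0,1],[0,0,0,0,0,0,1]]]'

```text
time_s: 8.4
ee_pos: [494.8, -253.0, 32.0]
ee_rot: [179.9, -0.1, -10.7]
force: [0.3, -0.4, -3.4]
gripper_width: 12.1
gripper_force: 30.0
```

>>> send_rows --targets '[[[0,0,0,0,0,-0.006,1],[0,0,0,0,0,-0.005,1],[0,0,0,0,0,-0.004,1],[0,0,0,0,0,0,1],[0,0,0,0,0,0,1]]]'

```text
time_s: 8.9
ee_pos: [495.0, -253.1, 30.2]
ee_rot: [179.9, -0.1, -10.7]
force: [-1.1, -0.1, 5.7]
gripper_width: 12.2
gripper_force: 30.0
```

>>> send_rows --targets '[[[0,0,0,0,0,0,0.6],[0,0,0,0,0,0,0.5],[0,0,0,0,0,0,0.4],[0,0,0,0,0,0,0.4],[0,0,0,0,0,0.03,0.4],[0,0,0,0,0,0.15,0.4],[0,0,0,0,0,0.2,0.4],[0,0,0,-0.24,0,0.2,0.4],[0,0,0,-0.24,0,0.2,0.4],[0,0,0,-0.24,0,0.1,0.4],[0,0,0,0,0,0,0.4]]]'

```text
time_s: 10.0
ee_pos: [368.5, -252.9, 191.4]
ee_rot: [179.8, -0.2, -10.8]
force: [1.5, -0.2, -0.3]
gripper_width: 27.7
gripper_force: 0.0
```

Run:
```python
from h import *
np.set_printoptions(precision=2,suppress=True)
print(cur()[0],cur()[2]["gripper_width"],cur()[2]["qpos"])
for cam in("top","scene"):
    P,D=optics.grab_frame(cam)
    if cam=="top":cv2.imwrite("pics/t5.png",cv2.resize(P[140:310,260:420,::-1],None,fx=3.5,fy=3.5,interpolation=cv2.INTER_CUBIC))
    for nm in("carrier_centre","tab"):
      for r in optics.place_of(cam,nm)[:1]:
        u,v=np.round(r["at"]).astype(int);print(cam,nm,r["conf"],r["at"],onz(cam,r["at"],34),world(cam,r["at"],D[v,u]))
    for r in optics.silhouettes(cam,"carrier_centre")[:1]:
        C,I,c0,n=fitplate(cam,D,r["mask"],12);print("plate",len(C),len(I),n,c0,cv2.minAreaRect(I[:,:2].astype(np.float32)))
    for r in optics.silhouettes(cam,"clamp_frame")[:1]:
        C=cloud(cam,D,r["mask"]);C=C[(C[:,2]>195)&(C[:,2]<260)&(C[:,0]<700)];print("tab pts",len(C),np.median(C,0),C.min(0),C.max(0))
```

```text
[ 368.51 -252.93  191.42] 27.745676394022293 [-35.87   7.6  107.52  -0.09  64.59  64.98]
top carrier_centre 0.91 [330.9, 259.1] [ 491.11 -257.2    34.  ] [ 490.46 -257.28   44.72]
top tab 0.6 [344.8, 165.7] [ 666.42 -279.66   34.  ] [ 622.56 -277.03  236.05]
plate 2205 1521 [ 0.   -0.01  1.  ] [ 489.12 -253.02   26.04] ((492.6023254394531, -253.6265869140625), (59.87269973754883, 135.6524658203125), 79.34687042236328)
tab pts 242 [ 617.79 -276.45  225.35] [ 609.57 -288.4   195.12] [ 629.44 -263.76  240.43]
scene carrier_centre 0.91 [327.9, 273.3] [ 492.67 -248.48   34.  ] [ 490.71 -245.18   39.11]
scene tab 0.9 [280.1, 169.6] [ 753.34 -448.41   34.  ] [ 616.84 -279.76  216.11]
plate 1673 1298 [0. 0. 1.] [ 489.47 -248.62   25.05] ((494.9631652832031, -252.3306884765625), (61.699493408203125, 136.77008056640625), 79.14408111572266)
tab pts 292 [ 619.61 -272.26  217.66] [ 611.92 -288.02  195.21] [ 632.95 -261.65  236.99]
```

View pics/t5.png

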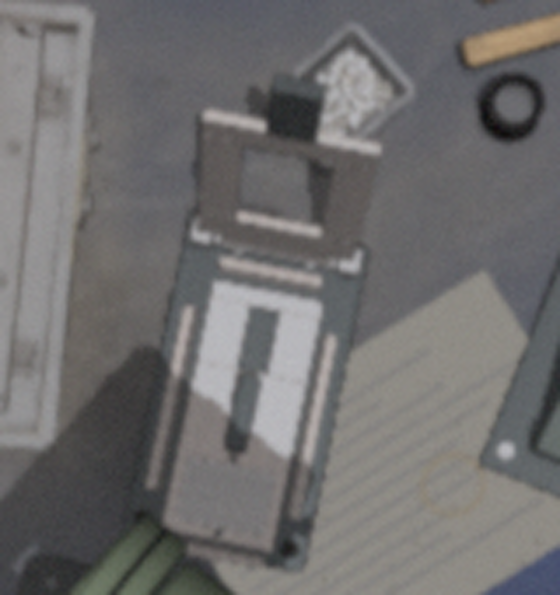

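The carrier is seated flat: normal vertical, centre about (493.8,-253), yaw -10.7. The frame is still up, with its tab at (295,105) in the crop. Next I'll plan the tab grasp and the arc.

Run:
```python
from h import *
np.set_printoptions(precision=4,suppress=True)
R=Ro.from_euler("xyz",[180,0,-10.6],degrees=True)
H=np.array([580.9,-268.9,30.5]);a=np.radians(-10.6);xp=np.array([np.cos(a),np.sin(a),0])
g=lambda t,r=196:H+r*(-np.cos(t)*xp+np.array([0,0,np.sin(t)]))+[0,0,-18.8]
s=g(1.78);print("start",s)
p=plan([450,-260,300],R);p=plan(s+[0,0,90],R,p);plan(s,R,p)
th=np.r_[1.78:0.5:17j,0.44,.38,.33,.28,.23,.19,.15,.11,.08,.05,.02,-0.01]
print(np.round(np.diff([g(t) for t in th],axis=0)/200,3).tolist());print(len(th)-1,g(0))
```

```text
start [ 620.9109 -276.3878  203.4265]
rows 4 per row [0.0001, 0.0, 0.0001, 0.0973, -0.009, 0.1405] tot [0. 0. 0.] [ 77.8  -7.2 112.4]
rows 5 per row [0.0, 0.0, 0.0, 0.1709, -0.0164, -0.0066] tot [0. 0. 0.] [170.9 -16.4  -6.6]
rows 3 per row [0.0, 0.0, 0.0, 0.0, 0.0, -0.15] tot [0. 0. 0.] [  0.   0. -90.]
[[-0.076, 0.014, 0.013], [-0.077, 0.014, 0.007], [-0.077, 0.014, 0.001], [-0.077, 0.014, -0.006], [-0.076, 0.014, -0.012], [-0.075, 0.014, -0.018], [-0.073, 0.014, -0.024], [-0.071, 0.013, -0.03], [-0.069, 0.013, -0.036], [-0.066, 0.012, -0.041], [-0.062, 0.012, -0.046], [-0.058, 0.011, -0.051], [-0.054, 0.01, -0.056], [-0.05, 0.009, -0.06], [-0.045, 0.008, -0.064], [-0.04, 0.007, -0.067], [-0.026, 0.005, -0.052], [-0.023, 0.004, -0.054], [-0.017, 0.003, -0.046], [-0.014, 0.003, -0.047], [-0.012, 0.002, -0.047], [-0.008, 0.002, -0.038], [-0.007, 0.001, -0.039], [-0.005, 0.001, -0.039], [-0.003, 0.001, -0.029], [-0.002, 0.0, -0.029], [-0.001, 0.0, -0.029], [-0.0, 0.0, -0.029]]
28 [ 388.2447 -232.8455   11.7   ]
```

>>> send_rows --targets '[[[0,0,0,0.0973,-0.009,0.1405,0],[0,0,0,0.0973,-0.009,0.1405,0],[0,0,0,0.0973,-0.009,0.1405,0],[0,0,0,0.0973,-0.009,0.1405,0],[0,0,0,0.1709,-0.0164,-0.0066,0],[0,0,0,0.1709,-0.0164,-0.0066,0],[0,0,0,0.1709,-0.0164,-0.0066,0],[0,0,0,0.1709,-0.0164,-0.0066,0],[0,0,0,0.1709,-0.0164,-0.0066,0],[0,0,0,0,0,0,0],[0,0,0,0,0,0,0]]]'

```text
time_s: 11.6
ee_pos: [620.7, -276.3, 292.5]
ee_rot: [180.0, 0.1, -10.6]
force: [0.1, -0.1, -0.3]
gripper_width: 45.6
gripper_force: 0.0
```

Run:
```python
from h import *
R=Ro.from_euler("xyz",[180,0,-10.6],degrees=True)
print(cur()[0],cur()[2]["gripper_width"],cur()[2]["qpos"]);plan([620.9,-276.4,203.4],R)
P,D=optics.grab_frame("scene");cv2.imwrite("pics/s6.png",cv2.resize(P[60:260,200:400,::-1],None,fx=3,fy=3,interpolation=cv2.INTER_CUBIC))
```

```text
[ 620.71307918 -276.27709557  292.49677016] 45.592426209621834 [-2.49332966e+01  2.65033867e+01  6.57736744e+01 -6.11993287e-02
  8.77964048e+01  7.57081287e+01]
rows 3 per row [0.0001, -0.0003, 0.0001, 0.0003, -0.0002, -0.1485] tot [ 0.  -0.1  0. ] [  0.2  -0.1 -89.1]
```

View pics/s6.png

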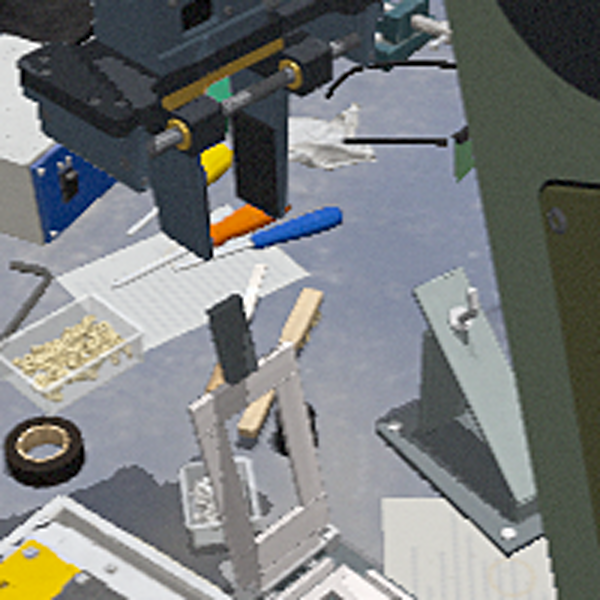

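The fingers, with tips at (205,250) and (275,215), straddle the tab end at (225,300) and are aligned with it. Descend and pinch.

>>> send_rows --targets '[[[0,0,0,0,0,-0.1485,0],[0,0,0,0,0,-0.1485,0],[0,0,0,0,0,-0.1,0],[0,0,0,0,0,-0.0485,0],[0,0,0,0,0,0,0],[0,0,0,0,0,0,0.3],[0,0,0,0,0,0,0.4],[0,0,0,0,0,0,1],[0,0,0,0,0,0,1],[0,0,0,0,0,0,1],[0,0,0,0,0,0,1]]]' --grip_force 15

```text
time_s: 12.75
ee_pos: [621.5, -275.8, 206.4]
ee_rot: [180.0, -0.2, -10.7]
force: [2.3, 4.1, 6.3]
gripper_width: 24.0
gripper_force: 15.0
```

>>> send_rows --targets '[[[0,0,0,0,0,0.015,1],[0,0,0,0,0,0,1],[0,0,0,0,0,0,1]]]'

```text
time_s: 13.05
ee_pos: [620.1, -275.6, 206.9]
ee_rot: [-180.0, 0.1, -10.7]
force: [1.1, 5.6, -4.4]
gripper_width: 23.6
gripper_force: 15.0
```

>>> send_rows --targets '[[[0,0,0,-0.076,0.018,0.01,1],[0,0,0,-0.077,0.014,0.007,1],[0,0,0,-0.077,0.014,0.001,1],[0,0,0,-0.077,0.014,-0.006,1],[0,0,0,-0.076,0.014,-0.012,1],[0,0,0,0,0,0,1]]]'

```text
time_s: 13.65
ee_pos: [542.3, -261.1, 207.9]
ee_rot: [180.0, 0.0, -10.7]
force: [0.7, 4.7, -0.9]
gripper_width: 23.7
gripper_force: 15.0
```

>>> send_rows --targets '[[[0,0,0,-0.075,0.017,-0.018,1],[0,0,0,-0.073,0.014,-0.024,1],[0,0,0,-0.071,0.013,-0.03,1],[0,0,0,-0.069,0.013,-0.036,1],[0,0,0,-0.066,0.012,-0.041,1],[0,0,0,-0.062,0.012,-0.046,1],[0,0,0,-0.058,0.011,-0.051,1],[0,0,0,-0.054,0.01,-0.056,1],[0,0,0,-0.05,0.009,-0.06,1],[0,0,0,-0.045,0.008,-0.064,1],[0,0,0,-0.04,0.007,-0.067,1],[0,0,0,0,0,0,1]]]'

```text
time_s: 14.85
ee_pos: [410.5, -236.4, 108.4]
ee_rot: [180.0, 0.1, -10.7]
force: [0.1, 4.8, -0.7]
gripper_width: 23.9
gripper_force: 15.0
```

>>> send_rows --targets '[[[0,0,0,-0.026,0.005,-0.052,1],[0,0,0,-0.023,0.004,-0.054,1],[0,0,0,-0.017,0.003,-0.046,1],[0,0,0,-0.014,0.003,-0.047,1],[0,0,0,-0.012,0.002,-0.047,1],[0,0,0,-0.008,0.002,-0.038,1],[0,0,0,-0.007,0.001,-0.039,1],[0,0,0,-0.005,0.001,-0.039,1],[0,0,0,0,0,0,1],[0,0,0,0,0,0,1]]]'

```text
time_s: 15.85
ee_pos: [388.9, -232.4, 37.2]
ee_rot: [180.0, 0.0, -10.7]
force: [-1.2, 5.3, -1.0]
gripper_width: 23.6
gripper_force: 15.0
```

>>> send_rows --targets '[[[0,0,0,-0.003,0,-0.029,1],[0,0,0,-0.002,0,-0.029,1],[0,0,0,-0.001,0,-0.029,1],[0,0,0,0,0,-0.02,1],[0,0,0,0,0,-0.015,1],[0,0,0,0,0,0,1],[0,0,0,0,0,0,1]]]'

```text
time_s: 16.55
ee_pos: [387.9, -232.2, 13.5]
ee_rot: [180.0, -0.0, -10.7]
force: [-0.2, 6.9, 5.2]
gripper_width: 23.9
gripper_force: 15.0
```

>>> send_rows --targets '[[[0,0,0,0,0,-0.006,1],[0,0,0,0,0,-0.004,1],[0,0,0,0,0,0,1]]]'

```text
time_s: 16.85
ee_pos: [388.1, -232.3, 12.7]
ee_rot: [179.9, -0.1, -10.7]
force: [-2.3, 8.2, 15.9]
gripper_width: 23.7
gripper_force: 15.0
```

Run:
```python
from h import *
np.set_printoptions(precision=3,suppress=True)
print(cur()[0],cur()[2]["force"])
P,D=optics.grab_frame("scene")
for r in optics.silhouettes("scene","clamp_frame")[:1]:
    C,I,c0,n=fitplate("scene",D,r["mask"],20);print(len(C),len(I),n,c0)
cv2.imwrite("pics/s7.png",cv2.resize(P[180:340,250:410,::-1],None,fx=3.7,fy=3.7,interpolation=cv2.INTER_CUBIC))
```

```text
[ 388.13  -232.274   12.666] [-2.326  8.179 15.879]
1208 1109 [-0.002 -0.002  1.   ] [ 535.101 -260.18    32.255]
```

View pics/s7.png

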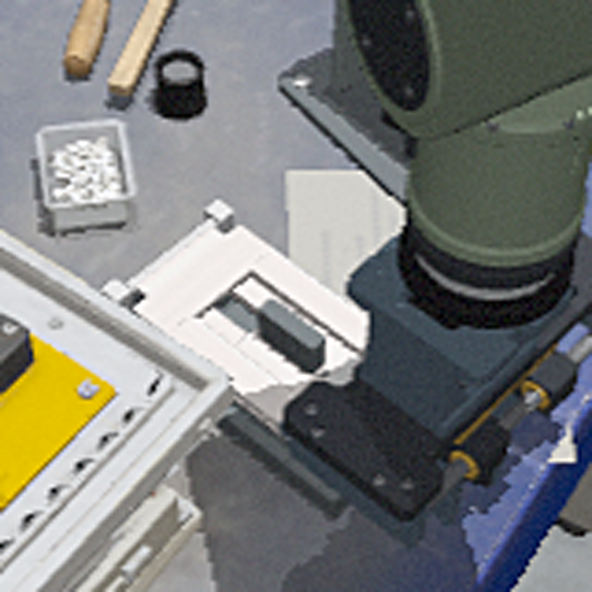

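The frame lies flat over the carrier with the bar standing through its window at (290,335). Its plane normal is vertical. Release and retreat.

>>> send_rows --targets '[[[0,0,0,0,0,0,0.4],[0,0,0,0,0,0,0.2],[0,0,0,0,0,0,-0.1],[0,0,0,0,0,0,-0.2],[0,0,0,0,0,0,-0.2],[0,0,0,-0.01,0,0.05,-0.2],[0,0,0,-0.02,0,0.1,-0.2],[0,0,0,0,0,0.2,-0.2],[0,0,0,0,0,0.2,-0.2],[0,0,0,0,0,0.2,-0.2],[0,0,0,0,0,0.1,-0.2],[0,0,0,0,0,0,-0.2]]]'

```text
time_s: 18.15
ee_pos: [383.3, -233.5, 184.2]
ee_rot: [179.8, -0.5, -10.7]
force: [0.0, -0.3, -1.0]
gripper_width: 54.5
gripper_force: 0.0
```

Run:
```python
from h import *
np.set_printoptions(precision=3,suppress=True)
print(cur()[0],cur()[2]["force"],cur()[2]["gripper_width"])
for cam in("scene","top"):
  P,D=optics.grab_frame(cam)
  for r in optics.silhouettes(cam,"clamp_frame")[:1]:
    C,I,c0,n=fitplate(cam,D,r["mask"],20);print(cam,len(C),len(I),n,c0)
  for nm in("tab","carrier_centre"):
    for r in optics.place_of(cam,nm)[:1]:
      u,v=np.round(r["at"]).astype(int);print(nm,r["conf"],world(cam,r["at"],D[v,u]),onz(cam,r["at"],34))
```

```text
[ 383.269 -233.505  184.215] [ 0.017 -0.262 -1.046] 54.545272467923255
scene 2307 2029 [ 0.003 -0.004  1.   ] [ 489.891 -250.427   32.492]
tab 0.83 [ 392.365 -225.28    36.471] [ 392.965 -226.798   34.   ]
carrier_centre 0.59 [ 494.807 -246.463   31.124] [ 493.702 -244.623   34.   ]
top 2804 2062 [ 0.003 -0.009  1.   ] [ 502.584 -254.936   33.261]
tab 0.72 [ 409.905 -249.038  532.581] [ 398.922 -236.15    34.   ]
carrier_centre 0.72 [ 490.154 -260.218   47.743] [ 490.982 -260.158   34.   ]
```

```bash
python3 -c "
from workcell import env
print(env.job_done())"
```

```text
the job is handed in; nothing more can be done
None
```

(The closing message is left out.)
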